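# Run the bar blanks out of the gated magazine into the tray

## Robot

A 6-joint arm with a two-finger parallel gripper is mounted at the origin on a cart in front of the work surface, level with it; the furniture and walls round the work are solid. World frame = base frame: x ahead of the robot, y to its left, z up, the work surface at z = 0. Lengths are in m, angles in rad, forces in N, time in s.
With the tool pointing down it reaches from about 0.325 to 0.9 m from the base axis. Payload 6.1 kg.
Tool frame: the origin (TCP) lies midway between the tips of the shut fingers; the grasp point (between the pads) lies 19 mm behind it; z points along the fingers, y is the line along which they close (so a half turn about z gives the same grasp; the last joint's range is limited). The gripper opens to 85 mm and grips with 20 to 120 N. Pads are 22 mm wide; open, the fingers measure 114 mm over their backs; the gripper's body (76 mm by 85 mm) begins 54 mm behind the grasp point. The pads swing forward as they close: fully open they stand 13 mm farther back than shut.
Start: joints at [-1.261, 0.22, 1.526, -0, 1.395, -0.126], TCP at [0.264, -0.567, 0.231] pointing down, gripper open.
Joint ranges: [-2.98, 2.98], [-0.91, 2.08], [0.09, 2.57], [-1.24, 4.39], [0.2, 2.65], [-2.68, 2.68]. Speed limits (rad/s): [2.57, 2.57, 3.01, 3.14, 3.14, 3.14].

## Interface

Orientations are given as [roll, pitch, yaw] about the fixed x, y, z axes, in that order (R = Rz(yaw) Ry(pitch) Rx(roll)).
In Python, from plant import movep, move_l, set_joints, gripper_to, hold, inverse_kinematics, observe, get_image, get_calibration, Unreachable, job_done gives the robot as it stands. Calls block until the motion is done:
- movep(position, orientation): joint-space move of the TCP to a pose.
- move_l(position, feed=0.15, rotation=None, max_force=None): straight line of the TCP; rotation=None keeps the orientation; feed is the mean speed in m/s. With max_force (N) it stops when the force on the tool has changed by that much, and returns True; else False.
- set_joints(angles): joint-space move.
- gripper_to(opening, f_grip=None): finger opening in m; f_grip is the grip in N (None keeps the last); returns when the fingers have stopped.
- hold(seconds).
- inverse_kinematics(position, orientation): joint angles nearest the present ones, or None.
- observe(): the state.
- get_image(name): name is "scene" or "top" or "wrist"; returns (picture, depth): 384x512x3 uint8, red, green, blue; 384x512 float32, m along the optical axis (not along the pixel's ray), 0 where there is no reading.
- get_calibration(name): a dict with "intrinsics" (3x3 intrinsics, pixels), "dist_coeffs" ([k1, k2, p1, p2, k3] as OpenCV has them; the pictures are not rectified), "world_from_camera" (4x4, takes a point from camera to world coordinates). Camera axes: x right, y down, z forward; pixel columns grow to the right and rows downward; lengths in m; the calibration is good to about 2 mm. A picture is of the moment at which its call begins: read the wrist's pose just before it. get_calibration takes no time and is no camera call; for the wrist camera it gives the pose at the moment of the call.
A pose or a line that the arm cannot do raises Unreachable and nothing moves.
- job_done(): hands the job in; it is judged then, once.
The state is a dict: "time_s": time; "q": joint angles; "joint_velocities": joint speeds; "joint_torque": joint torques, N m; "eef_pos": TCP position; "tcp_rot": TCP orientation; "ft_force": force on the tool from outside, world axes, zero at the start; "torque": the same for the moment, N m; "opening": finger opening in m; "grasp_force": force on a finger pad.
Only numpy, scipy, OpenCV 4.12 (cv2) and the standard library are available. Lean on these libraries where they do the work, as an engineer would, in place of code of your own. Each camera call takes 0.05 s, during which the arm holds its last target. There are 200 camera calls.

## Task

Push the empty grey tray along the bench until it stands square against the front legs of the bar magazine, under its mouth. Then press the pad at the long end of the lever down with the fingertips to raise the heavy gate, keep it down until all three black nylon blanks have rolled out into the tray, and let the lever up slowly so that the gate comes down shut without slamming. This is all pushing and pressing: lift neither the tray nor the lever, keep off the gate, the magazine and the blanks, and leave the other things on the bench where they are.

Things in the scene. Friction and masses are not known exactly. Their poses are not given: they have to be found in the camera images.
- magazine: fixed grey sheet-metal bar magazine, 185 mm wide, 165 mm high, screwed down. Origin on the bench, on its middle line under the inner face of the shut gate; its +x runs from the mouth to the back (ends at x = 172 mm), +z up; the blanks roll out to its -x. Foot plate y = -148 to 88 mm. Chute floor 88 mm high at the gate, slopes 12 degrees; its lip overhangs to x = -25 mm, underside 78 mm high
- tray_stop (a point): middle of the stop line, at bench level, 20 mm along the magazine's +x from its origin: the front edge of the foot plate and the two front legs, which the tray's +x wall must touch
- gate_plate (a joint): gate angle (rad): 0 shut on the chute floor, grows as it rises, about 0.48 with the pad 110 mm down (end stop 0.62). A blank passes from about 0.33. It falls shut by its own weight when the lever is let go
- gate_edge (a point): middle of the gate's lower edge. The gate is a 1.3 kg steel plate 196 mm wide, 48 mm high, on two side arms that hinge 90 mm behind it; a pin on its side (the magazine's -y side) rests on the lever's short end
- lever: loose flat steel bar 10 x 12 mm, on the magazine's -y side. Origin in the middle of its cross pin, which only rests in an open-topped saddle, 107 mm above the bench. Short end 75 mm, under the gate's side pin; long end 190 mm, pointing to the magazine's +x and past its back. At rest, gate shut, its axes are parallel to the magazine's and the bar climbs at 0.35 rad to the long end
- press_pad (a point): middle of the top of the press pad on the lever's long end (50 mm along, 24 mm across), at rest 174 mm above the bench and 151 mm along x from the cross pin. Pressed about 110 mm down (some 5 N, moving at most 15 mm along the lever) it turns the lever 0.7 rad and raises the gate to about 0.48; let up, it follows the finger by itself. About 0.23 m of pad travel per rad of gate
- saddle (a point): in the two dark cheeks beside the magazine: where the middle of the lever's cross pin rests; the saddle is open at the top, 16 mm deep
- tray: loose open grey plastic tray, 0.6 kg, 180 mm (its x) x 230 mm (its y) x 50 mm high, walls 4 mm. Origin at the centre of its underside; axes within 0.1 rad of the magazine's. It starts on the mouth side, 50 to 115 mm short of the stop, to be pushed along the magazine's +x by its -x wall. Home, its origin is at x = -70 mm in the magazine's frame
- blank_0_mid (a point): middle of the axis of a black nylon bar, 28 mm diameter, 160 mm long, 0.19 kg; the one next to the gate in the chute, lying across it
- blank_1_mid (a point): middle of the axis of a black nylon bar, 28 mm diameter, 160 mm long, 0.19 kg; the middle one in the chute, lying across it
- blank_2_mid (a point): middle of the axis of a black nylon bar, 28 mm diameter, 160 mm long, 0.19 kg; the hindmost one in the chute, lying across it
- blank_0: the bar of point blank_0_mid; its origin lies on its surface, 14 mm off the axis
- blank_1: the bar of point blank_1_mid; its origin lies on its surface, 14 mm off the axis
- blank_2: the bar of point blank_2_mid; its origin lies on its surface, 14 mm off the axis
- deburrer: bystander: blue-handled deburring tool 17 x 137 x 17 mm, lying near the front edge of the bench
- block: bystander: hardened steel block with holes 51 x 76 x 25 mm, near the front edge
- wrench: bystander: T tap wrench 85 x 118 x 17 mm, near the front edge
- finished_link: bystander: polished link arm 59 x 226 x 34 mm, on the right beyond the long end of the lever
- ring: bystander: black clamp ring 70 x 80 x 18 mm, right of the magazine, beyond the lever
There are look-alikes about, which are no part of the job. Leave any purple or white look-alike of the blank_2 alone.

How it is judged:
On the way, in this order (a step that is already met when the one before it is completed fails the run):
1. the tray stands square against the front legs of the magazine while the gate is still shut (x of tray in the frame of magazine above -0.078 m and y of tray in the frame of magazine between -0.03 and 0.03 m and angle between the x axis of tray and the x axis of magazine, either way round below 0.1 rad and value of joint gate_plate below 0.05 rad), for 0.2 s.
2. the gate is raised by the lever, pressed down by the fingers (value of joint gate_plate above 0.35 rad and contact force between the fingers and lever above 0.5 N), for 0.2 s.
At the end, for the whole second after the job is handed in: All three blanks lie still in the tray; the tray stands flat under the mouth, within 15 mm of the front legs and 30 mm of the middle, square to 0.1 rad; the gate is shut (under 0.03 rad) and the lever rests in its saddle as at the start (x of tray in the frame of magazine above -0.085 m and y of tray in the frame of magazine between -0.03 and 0.03 m and angle between the x axis of tray and the x axis of magazine, either way round below 0.1 rad and x of blank_0_mid in the frame of tray between -0.085 and 0.085 m and y of blank_0_mid in the frame of tray between -0.06 and 0.06 m and z of blank_0_mid in the frame of tray between 0.005 and 0.05 m and x of blank_1_mid in the frame of tray between -0.085 and 0.085 m and y of blank_1_mid in the frame of tray between -0.06 and 0.06 m and z of blank_1_mid in the frame of tray between 0.005 and 0.05 m and x of blank_2_mid in the frame of tray between -0.085 and 0.085 m and y of blank_2_mid in the frame of tray between -0.06 and 0.06 m and z of blank_2_mid in the frame of tray between 0.005 and 0.05 m and value of joint gate_plate below 0.03 rad and distance between lever and saddle below 0.006 m and angle between lever's own z axis and vertical below 0.08 rad and height (world z) of tray below 0.006 m and linear speed of tray below 0.02 m/s and linear speed of each of blank_0, blank_1, blank_2 below 0.05 m/s); the robot touches nothing.
It fails at once if the gate slams: it comes down faster than 2 rad/s (velocity of joint gate_plate below -2 rad/s).
It fails at once if the lever is lifted out of its saddle (distance between lever and saddle above 0.012 m).
It fails at once if the tray is lifted or tipped (height (world z) of tray above 0.012 m or angle between tray's own z axis and vertical above 0.15 rad).
It fails at once if the robot touches the gate, the magazine or a blank (over 2 N) (contact force between any of the fingers, the arm and magazine above 2 N or contact force between any of the fingers, the arm and blank_0 above 2 N or contact force between any of the fingers, the arm and blank_1 above 2 N or contact force between any of the fingers, the arm and blank_2 above 2 N).
It fails at once if a bystander is moved by more than 20 mm (distance of any of deburrer, block, wrench, finished_link, ring from where it was at the start of the episode above 0.02 m).
It also fails if it takes over 58 s, if anything falls off the work surface, if the arm or the gripper's body presses on something with over 40 N, if the wrist force passes 120 N, or if a joint passes its speed limit or range.

## Working session

There is one attempt and no reset: what is moved stays moved. The work goes in short steps, each a Python script; the robot and the scene stay as the last script left them, time stands still between calls to the robot, and variables do not carry over. Pictures are saved under pics/ and viewed, at most 10 in all, crops included, and the job is handed in when it is done.

```bash
mkdir -p pics; cat > h.py <<'E'
import numpy as np, cv2
from plant import *
def cloud(name):
    im,d=get_image(name); c=get_calibration(name)
    K=np.array(c["intrinsics"],float); D=np.array(c["dist_coeffs"],float); T=np.array(c["world_from_camera"])
    h,w=d.shape; u,v=np.meshgrid(np.arange(w),np.arange(h))
    n=cv2.undistortPoints(np.stack([u,v],-1).reshape(-1,1,2).astype(np.float64),K,D).reshape(h,w,2)
    P=np.dstack([n*d[...,None],d])@T[:3,:3].T+T[:3,3]
    P[d==0]=np.nan
    return im,P,T
E
python3 - <<'E'
from h import *
for n in("scene","top"):
    im,P,T=cloud(n); cv2.imwrite(f"pics/{n}.png",cv2.resize(im[...,::-1],(800,600),interpolation=cv2.INTER_CUBIC)); np.savez(f"{n}.npz",im=im,P=P)
    print(n,T.round(3).tolist())
print(observe())
E
```

```text
scene [[-0.896, -0.202, 0.395, 0.092], [-0.443, 0.446, -0.778, 0.797], [-0.019, -0.872, -0.489, 0.676], [0.0, 0.0, 0.0, 1.0]]
top [[0.019, -0.99, 0.136, 0.381], [-1.0, -0.02, -0.006, -0.044], [0.008, -0.136, -0.991, 1.27], [0.0, 0.0, 0.0, 1.0]]
{'time_s': 0.1, 'q': array([-1.26107548e+00,  2.21168198e-01,  1.52753878e+00, -1.31117108e-05,
        1.39469676e+00, -1.26079816e-01]), 'joint_velocities': array([-0.00056656, -0.00221798, -0.00214008,  0.00027382, -0.00046251,
        0.00120581]), 'joint_torque': array([ 1.41186098e-03, -4.98244858e+01, -3.90547693e+01, -1.91067297e-04,
        5.69807758e-03,  5.24850435e-06]), 'eef_pos': array([ 0.26366576, -0.56603868,  0.2302734 ]), 'tcp_rot': array([-3.13979431e+00, -2.14935411e-04,  4.35802783e-01]), 'ft_force': array([ 0.46932953, -0.05406127, -0.32983651]), 'torque': array([-0.03562066, -0.02175295,  0.02685629]), 'grasp_force': 0.0, 'opening': 0.08532714552942067}
```

View pics/scene.png

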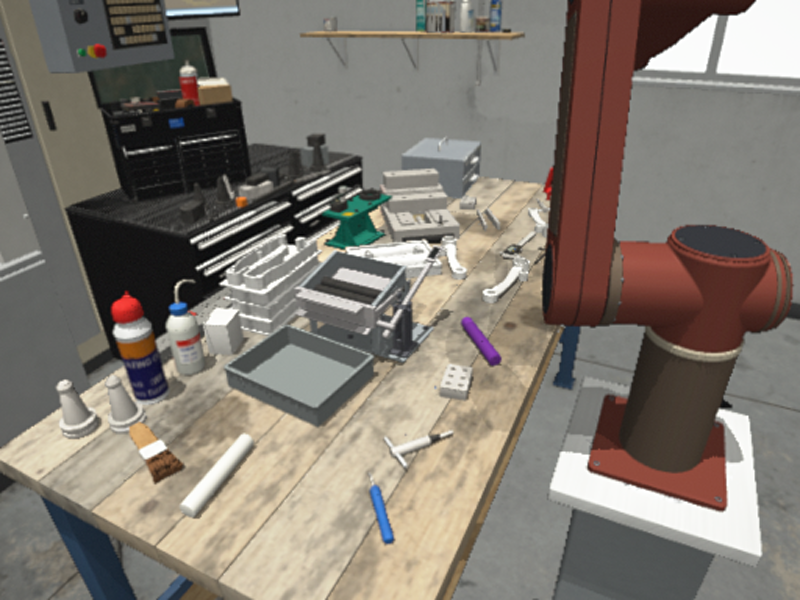

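View pics/top.png

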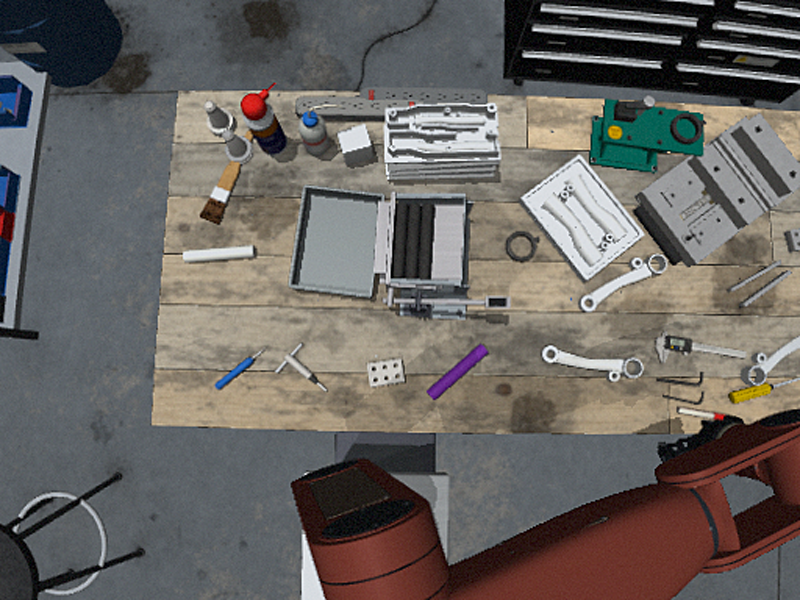

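The top view shows the tray at (338,240), the magazine with three black bars at (425,240), and the lever pad at about (497,302). The purple bar (457,370) and white bar (220,254) are look-alikes to leave alone. I'll enlarge that area once and measure.

```bash
python3 - <<'E'
from h import *
z=np.load("top.npz"); im,P=z["im"],z["P"]
c=im[110:215,180:340]; cv2.imwrite("pics/crop.png",cv2.resize(c[...,::-1],(800,525),interpolation=cv2.INTER_CUBIC))
# fit rectangles by height
def rect(m,name):
    m=cv2.morphologyEx(m.astype(np.uint8),cv2.MORPH_CLOSE,np.ones((3,3)))
    cs,_=cv2.findContours(m,cv2.RETR_EXTERNAL,cv2.CHAIN_APPROX_NONE)
    for k in sorted(cs,key=cv2.contourArea)[-3:]:
        if cv2.contourArea(k)<15: continue
        q=k[:,0]; p=P[q[:,1],q[:,0],:2].astype(np.float32); r=cv2.minAreaRect(p[~np.isnan(p[:,0])]*1000)
        print(name,q.min(0),q.max(0),np.round(r[0],1),np.round(r[1],1),round(r[2],2))
box=np.zeros(P.shape[:2],bool); box[110:215,180:340]=1
Z=P[...,2]
rect(box&(Z>.04)&(Z<.056),"rim"); rect(box&(Z>.15)&(Z<.18),"magtop"); rect(box&(Z>.1)&(Z<.2),"mag")
for v in range(184,204,2): print(v,[(round(float(a),3)) for a in Z[v,240:332:4]])
for (u,v) in[(318,193),(315,193),(321,193),(318,190),(318,196)]: print(u,v,P[v,u].round(4))
E
```

```text
rim [247 110] [271 112] [817.  -48.2] [ 9.1 85.1] 3.99
rim [184 118] [246 190] [656.5 100.6] [187.5 237.7] 84.12
magtop [273 124] [298 182] [ 639.3 -132.6] [ 80.3 189.5] 89.15
magtop [300 190] [326 197] [ 510.3 -219.4] [22.2 76.6] 2.63
mag [239 123] [326 199] [ 630.2 -120.9] [266.3 268.1] 1.28
184 [-0.001, -0.004, 0.102, 0.11, 0.118, 0.119, 0.124, 0.127, 0.126, 0.126, 0.128, 0.008, 0.01, 0.077, 0.118, 0.117, -0.0, 0.002, -0.004, -0.006, -0.007, 0.004, -0.002]
186 [0.002, 0.004, 0.102, 0.002, 0.006, 0.013, 0.003, 0.009, 0.006, 0.122, 0.003, 0.005, 0.004, 0.062, 0.063, 0.001, -0.0, -0.001, -0.002, 0.002, -0.003, -0.001, -0.001]
188 [-0.0, -0.002, 0.1, 0.001, 0.005, 0.007, 0.119, 0.105, 0.004, 0.006, 0.005, 0.009, 0.008, 0.014, 0.016, -0.003, -0.001, -0.005, -0.003, 0.003, -0.005, -0.003, 0.003]
190 [0.001, 0.002, 0.101, -0.001, 0.008, 0.008, 0.119, 0.112, 0.114, 0.006, 0.003, 0.002, 0.007, 0.006, 0.007, 0.001, 0.005, -0.001, 0.164, 0.173, 0.172, 0.177, -0.001]
192 [-0.009, -0.006, 0.102, 0.098, 0.098, 0.103, nan, 0.118, 0.116, 0.124, 0.128, 0.131, 0.139, 0.14, 0.141, 0.15, 0.155, 0.157
[... 332 characters left out ...]
16, 0.171, 0.176, 0.178, -0.0]
198 [-0.004, 0.001, -0.007, -0.014, 0.01, 0.012, 0.085, 0.108, 0.098, 0.007, 0.008, 0.006, 0.007, 0.009, 0.005, -0.002, -0.001, 0.002, -0.01, -0.004, -0.006, 0.0, -0.004]
200 [0.004, -0.001, 0.003, -0.002, 0.004, 0.016, 0.019, 0.021, 0.008, 0.007, 0.006, 0.004, 0.006, 0.014, 0.006, 0.0, 0.003, -0.0, -0.004, -0.004, -0.0, -0.0, -0.003]
202 [-0.0, -0.003, -0.001, 0.0, 0.004, 0.006, 0.013, 0.013, 0.011, 0.004, 0.004, 0.008, 0.006, 0.008, 0.003, 0.001, 0.004, 0.0, 0.001, 0.002, nan, -0.003, -0.001]
318 193 [ 0.511  -0.233   0.1749]
315 193 [ 0.5114 -0.2247  0.1693]
321 193 [ 0.5109 -0.2418  0.1772]
318 190 [ 0.5205 -0.2335  0.1724]
318 196 [ 0.5023 -0.2339  0.1697]
```

View pics/crop.png

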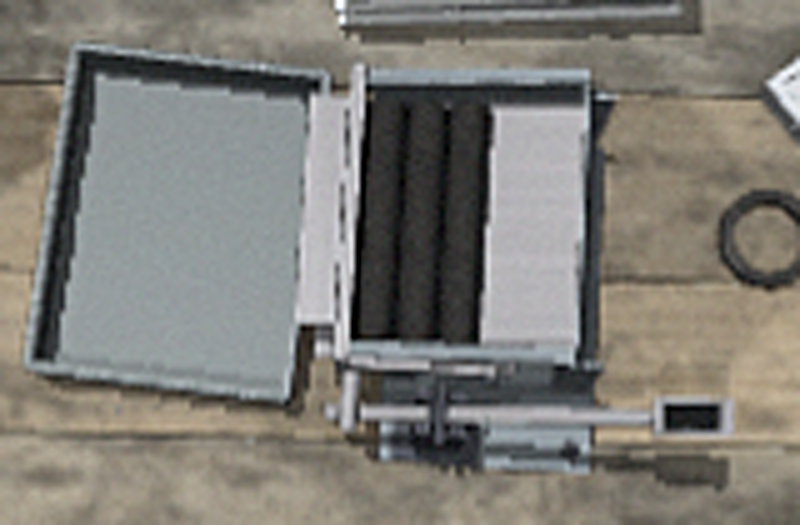

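```bash
python3 - <<'E'
from h import *
z=np.load("top.npz"); im,P=z["im"],z["P"]; Z=P[...,2]
def fit(p,n):
    p=p[~np.isnan(p).any(1)]; l=cv2.fitLine((p[:,:2]*1000).astype(np.float32),cv2.DIST_HUBER,0,.01,.01).ravel()
    if l[1]>0: l[:2]*=-1
    print(n,len(p),"yaw",round(float(np.arctan2(l[1],l[0])),4),"pt",l[2:].round(1)); return p
s=P[191:196,264:310].reshape(-1,3); s=s[(s[:,2]>.11)&(abs(s[:,0]-.511)<.012)]; fit(s,"lever")
# side walls outer edges: per column, top-most / bottom-most pixel with z>.1 
def edge(cols,rows,up):
    o=[]
    for u in cols:
        r=[v for v in rows if Z[v,u]>.1]
        if r: o.append(P[(min if up else max)(r),u])
    return np.array(o)
e=edge(range(256,297),range(118,150),1); fit(e,"+y wall"); print(e[::8].round(3))
e=edge(range(272,294),range(170,187),0); fit(e,"-y wall"); print(e[::5].round(3))
o=np.array([P[v,max(u for u in range(270,305) if Z[v,u]>.1)] for v in range(128,178)]); fit(o,"back"); print(o[::10].round(3))
g=np.array([P[v,min(u for u in range(244,262) if Z[v,u]>.1)] for v in range(126,185)]); fit(g,"gate front"); print(g[::8].round(3))
pad=P[188:199,308:330].reshape(-1,3); pad=pad[pad[:,2]>.155]; r=cv2.minAreaRect((pad[:,:2]*1000).astype(np.float32)); print("pad",r,pad.mean(0))
m=(Z>.03)&(Z<.058); m[:, :183]=0; m[:,247:]=0; m[:117]=0; m[192:]=0
p=P[m]; r=cv2.minAreaRect((p[:,:2]*1000).astype(np.float32)); print("tray",r,cv2.boxPoints(r).round(0).tolist())
z=np.load("scene.npz"); Q=z["P"].reshape(-1,3); q=Q[(abs(Q[:,0]-.65)<.2)&(Q[:,1]>-.08)&(Q[:,1]<.25)&(Q[:,2]>.042)&(Q[:,2]<.056)]
r=cv2.minAreaRect((q[:,:2]*1000).astype(np.float32)); print("tray scene",len(q),r)
E
```

```text
lever 163 yaw -1.5948 pt [ 513.5 -142.2]
+y wall 41 yaw -1.6111 pt [ 733.6 -108.1]
[[ 0.736 -0.039  0.138]
 [ 0.735 -0.065  0.144]
 [ 0.736 -0.091  0.144]
 [ 0.734 -0.116  0.15 ]
 [ 0.732 -0.141  0.158]
 [ 0.731 -0.166  0.164]]
-y wall 22 yaw -1.4733 pt [ 543.3 -128.8]
[[ 0.541 -0.095  0.114]
 [ 0.537 -0.11   0.123]
 [ 0.54  -0.126  0.124]
 [ 0.546 -0.139  0.156]
 [ 0.545 -0.154  0.165]]
back 50 yaw -0.032 pt [ 641.5 -174.6]
[[ 0.731 -0.184  0.121]
 [ 0.693 -0.176  0.136]
 [ 0.662 -0.177  0.129]
 [ 0.625 -0.172  0.143]
 [ 0.596 -0.174  0.129]]
gate front 59 yaw -3.1168 pt [634.   -2.8]
[[ 0.731 -0.02   0.133]
 [ 0.702 -0.001  0.138]
 [ 0.677 -0.002  0.134]
 [ 0.65  -0.002  0.135]
 [ 0.623 -0.003  0.139]
 [ 0.597 -0.004  0.136]
 [ 0.571 -0.004  0.139]
 [ 0.546 -0.014  0.137]]
pad ((510.7456970214844, -231.21435546875), (22.143980026245117, 52.89792251586914), 2.1003386974334717) [ 0.51091519 -0.23253817  0.17051399]
tray ((656.5488891601562, 100.58109283447266), (187.49679565429688, 237.74696350097656), 84.11524200439453) [[529.0, 20.0], [765.0, -5.0], [784.0, 182.0], [548.0, 206.0]]
tray scene 760 ((686.95849609375, 47.701454162597656), (285.1078796386719, 336.5744323730469), 83.68727111816406)
```

```bash
python3 - <<'E'
from h import *
o=[np.pi,0,1.541]
print(inverse_kinematics([.658,.24,.3],o))
move_l([.264,-.567,.30],feed=.2)
movep([.658,.24,.30],o); print(observe()["time_s"],observe()["eef_pos"])
move_l([.658,.24,.06],feed=.2)
print("down",move_l([.658,.24,.010],feed=.06,max_force=8),observe()["eef_pos"],observe()["ft_force"])
print("push",move_l([.6547,.125,.010],feed=.035,max_force=14))
s=observe();print(s["time_s"],s["eef_pos"],s["ft_force"])
im,P,T=cloud("top"); np.savez("top2.npz",im=im,P=P)
cv2.imwrite("pics/p2.png",cv2.resize(im[100:215,150:340,::-1],(800,484),interpolation=cv2.INTER_CUBIC))
E
```

```text
[ 2.37288813e-01  3.70805859e-01  1.21538650e+00 -4.44089210e-16
  1.55540029e+00  2.67085140e-01]
3.7333 [0.65834395 0.23900334 0.30005378]
down False [0.65844279 0.2401297  0.01049671] [ 0.14063071 -0.12653114  0.69531103]
push True
8.4917 [0.65580571 0.14331958 0.01001468] [0.40343837 2.13551102 0.66249315]
```

View pics/p2.png

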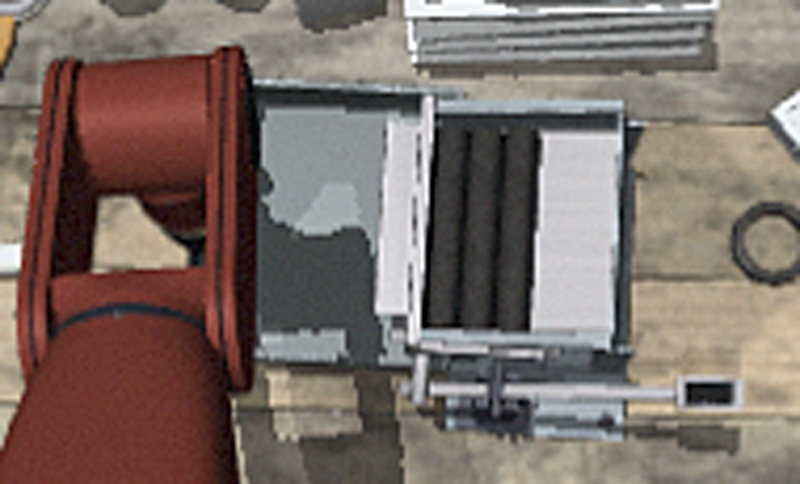

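The tray appears at (250–430, 85–365), pushed under the lip and stopped by contact. I'll back off, measure it, and correct if needed.

```bash
python3 - <<'E'
from h import *
move_l([.657,.19,.010],feed=.1)
move_l([.657,.19,.30],feed=.25)
movep([.45,.20,.35],[np.pi,0,1.541])
im,P,T=cloud("top"); np.savez("top3.npz",im=im,P=P); Z=P[...,2]
cv2.imwrite("pics/p3.png",cv2.resize(im[100:215,150:340,::-1],(800,484),interpolation=cv2.INTER_CUBIC))
m=(Z>.035)&(Z<.056); m[:,:195]=0;m[:,252:]=0;m[:112]=0;m[200:]=0
m=cv2.morphologyEx(m.astype(np.uint8),cv2.MORPH_OPEN,np.ones((2,2)))>0
p=P[m]; e=[]
for v in range(122,184):
    u=[u for u in range(190,225) if m[v,u]]
    if u: e.append(P[v,min(u)])
e=np.array(e); print(e[::7].round(3)); l=cv2.fitLine(e[:,:2].astype(np.float32),cv2.DIST_HUBER,0,.01,.01).ravel(); print("-x wall",l)
for u in (205,215,225,232): 
    r=[v for v in range(112,200) if m[v,u]]; print(u,P[min(r),u].round(3),P[max(r),u].round(3))
s=observe();print(s["time_s"],s["eef_pos"])
E
```

```text
[[0.768 0.129 0.05 ]
 [0.742 0.128 0.051]
 [0.719 0.132 0.043]
 [0.693 0.13  0.048]
 [0.668 0.132 0.049]
 [0.643 0.131 0.049]
 [0.62  0.134 0.044]
 [0.594 0.132 0.05 ]
 [0.57  0.135 0.048]]
-x wall [ 0.99950194 -0.03155813  0.6839601   0.13103302]
205 [0.632 0.134 0.051] [0.549 0.134 0.026]
215 [0.775 0.105 0.051] [0.548 0.101 0.011]
225 [0.776 0.07  0.052] [0.547 0.065 0.023]
232 [0.774 0.045 0.048] [0.546 0.041 0.008]
11.3667 [0.45081092 0.19984637 0.34921418]
```

View pics/p3.png

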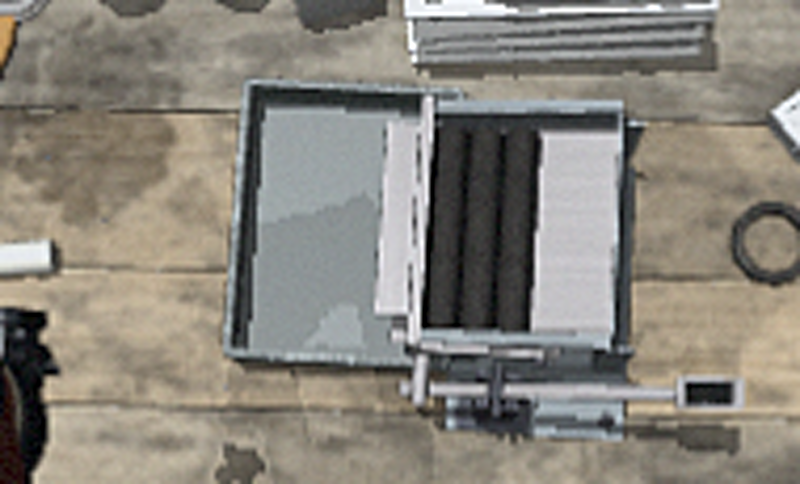

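```bash
python3 - <<'E'
from h import *
z=np.load("top3.npz"); im,P=z["im"],z["P"]
for v in (196,198,200,202):
    print(v,[(u,int(im[v,u].astype(int)@[-1,0,1]),P[v,u].round(3).tolist()) for u in list(range(248,260,2))+list(range(292,304,2))])
E
```

```text
196 [(248, -18, [0.506, -0.018, 0.099]), (250, -9, [0.506, -0.024, 0.099]), (252, -36, [0.517, -0.03, -0.0]), (254, -30, [0.517, -0.037, -0.002]), (256, 19, [0.516, -0.044, 0.005]), (258, 12, [0.516, -0.051, 0.008]), (292, 14, [0.518, -0.17, 0.008]), (294, 16, [0.519, -0.177, 0.008]), (296, 19, [0.519, -0.185, 0.001]), (298, -15, [0.519, -0.192, 0.003]), (300, -46, [0.52, -0.199, 0.0]), (302, -44, [0.52, -0.206, 0.0])]
198 [(248, -16, [0.509, -0.016, -0.003]), (250, -10, [0.509, -0.023, 0.002]), (252, -11, [0.511, -0.03, -0.011]), (254, -12, [0.511, -0.037, -0.016]), (256, 10, [0.51, -0.044, 0.001]), (258, 6, [0.509, -0.051, 0.009]), (292, 14, [0.512, -0.171, 0.003]), (294, 12, [0.511, -0.177, 0.008]), (296, 19, [0.512, -0.184, 0.007]), (298, -11, [0.513, -0.192, -0.003]), (300, -33, [0.513, -0.199, 0.0]), (302, -29, [0.513, -0.206, -0.001])]
200 [(248, -22, [0.502, -0.016, 0.001]), (250, -24, [0.502, -0.023, -0.002]), (252, -26, [0.502, -0.03, 0.0]), (254, -13, [0.503, -0.037, -0.0]), (256, 23, [0.502, -0.044, 0.008]), (258, 14, [0.502, -0.051, 0.009]), (292, 2, [0.505, -0.17, 0.005]), (294, 5, [0.504, -0.177, 0.011]), (296, 15, [0.505, -0.184, 0.008]), (298, -17, [0.505, -0.192, 0.003]), (300, -24, [0.506, -0.2, -0.004]), (302, -17, [0.506, -0.206, -0.001])]
202 [(248, -16, [0.495, -0.016, 0.001]), (250, -18, [0.495, -0.023, 0.002]), (252, -23, [0.495, -0.03, -0.0]), (254, -18, [0.495, -0.037, 0.002]), (256, -12, [0.495, -0.044, 0.002]), (258, -16, [0.495, -0.051, 0.008]), (292, 15, [0.497, -0.17, 0.006]), (294, 9, [0.498, -0.177, 0.005]), (296, 12, [0.498, -0.185, 0.005]), (298, -10, [0.499, -0.193, -0.005]), (300, -14, [0.498, -0.199, 0.002]), (302, -14, [0.499, -0.206, 0.0])]
```

The tray is square against the stop: its edge at crop (228–245, 85–360) gives a wall yaw of −0.032, matching the foot-plate front edge. Next is the press.

```bash
cat >> h.py <<'E'
from scipy.spatial.transform import Rotation as R
TILT=.15
ORI=(R.from_euler("x",TILT)*R.from_euler("xyz",[np.pi,0,1.541])).as_euler("xyz")
PIN=np.array([.5152,-.0815]); AX=np.array([-.029,-.9996])
def tip(th,dz=0):
    x,z=.1585,.0697; c,s=np.cos(th),np.sin(th)
    return [*(PIN+AX*(x*c+z*s)),.107+z*c-x*s+dz]
E
python3 - <<'E'
from h import *
print(R.from_euler("xyz",ORI).as_matrix()[:,2].round(3),tip(0),tip(.7))
gripper_to(0)
p=tip(0,.14); movep(p,ORI)
move_l(tip(0,.03),feed=.15)
print("contact",move_l(tip(.1),feed=.03,max_force=2.5)); s=observe(); print(s["eef_pos"],s["ft_force"],s["time_s"])
im,P,T=cloud("scene"); a=cv2.resize(im[120:250,170:310,::-1],(560,520),interpolation=cv2.INTER_CUBIC); cv2.imwrite("pics/p4.png",a)
E
```

```text
[-0.     0.149 -0.989] [np.float64(0.5106035), np.float64(-0.2399366), np.float64(0.1767)] [np.float64(0.5103822456749333), np.float64(-0.2475630077012645), np.float64(0.05820099702655483)]
contact True
[ 0.51017885 -0.24409547  0.17608174] [ 1.72530144 -0.89716529  2.67474798] 15.65
```

View pics/p4.png

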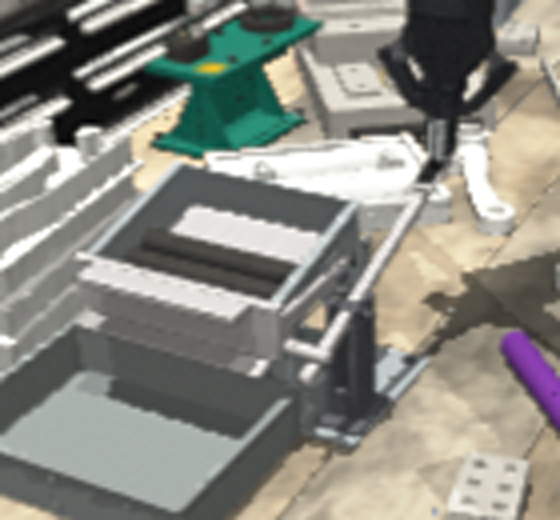

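The shut fingertips are on the pad at (432,172), and the gripper body is clear behind the magazine. Pressing now along the lever's arc.

```bash
python3 - <<'E'
from h import *
for th in (.15,.3,.45,.6,.7):
    hit=move_l(tip(th),feed=.06,max_force=25); s=observe(); print(th,hit,s["eef_pos"].round(3),s["ft_force"].round(1),round(s["time_s"],1))
    if hit: break
hold(2)
s=observe(); print(s["ft_force"].round(1),s["time_s"])
out=[]
im,P,T=cloud("top"); out.append(cv2.resize(im[100:215,170:340,::-1],(800,300+240)))
im2,_,_=cloud("scene"); a=cv2.resize(im[100:210,170:340,::-1],(400,260)); b=cv2.resize(im2[120:250,120:320,::-1],(400,260))
cv2.imwrite("pics/p5.png",cv2.resize(np.hstack([a,b]),(800,260)))
E
```

```text
0.15 False [ 0.51  -0.248  0.152] [ 0.3 -0.5  2.2] 16.3
0.3 False [ 0.51  -0.253  0.126] [-0.4 -0.6  3.3] 16.8
0.45 False [ 0.51  -0.255  0.101] [-0.3 -2.1  3.1] 17.4
0.6 False [ 0.51  -0.251  0.075] [0.1 1.5 5. ] 18.0
0.7 False [ 0.51  -0.247  0.058] [0.4 0.7 3.3] 18.4
[0.6 1.3 3.5] 20.45
```

View pics/p5.png

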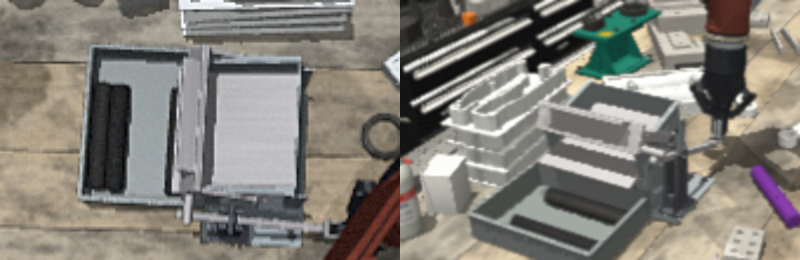

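All three bars have left the chute: two at (95–130,137) and one at (172,140) below the lip, all inside the tray. Letting the lever up slowly.

```bash
python3 - <<'E'
from h import *
for th in (.6,.45,.3,.15,.05,0):
    move_l(tip(th),feed=.04); s=observe(); print(th,s["eef_pos"].round(3),s["ft_force"].round(1),round(s["time_s"],1))
move_l(tip(0,.02),feed=.03); print(observe()["ft_force"].round(1))
move_l(tip(0,.15),feed=.15)
movep([.30,-.5,.33],[np.pi,0,.5]); hold(.5)
im,P,T=cloud("top"); np.savez("top4.npz",im=im,P=P); im2,_,_=cloud("scene"); Z=P[...,2]
a=cv2.resize(im[105:215,180:340,::-1],(400,275),interpolation=cv2.INTER_CUBIC); b=cv2.resize(im2[120:250,120:320,::-1],(400,275),interpolation=cv2.INTER_CUBIC)
cv2.imwrite("pics/p6.png",np.hstack([a,b]))
pad=P[188:199,308:330].reshape(-1,3); pad=pad[pad[:,2]>.155]; print("pad",pad.mean(0))
m=(Z>.035)&(Z<.056); l=[P[v,min(u for u in range(190,225) if m[v,u])] for v in range(124,182) if m[v,190:225].any()]
print(cv2.fitLine(np.array(l)[:,:2].astype(np.float32),cv2.DIST_HUBER,0,.01,.01).ravel()); print(observe()["time_s"])
E
```

```text
0.6 [ 0.51  -0.252  0.075] [0.9 0.5 2.7] 21.1
0.45 [ 0.51  -0.254  0.101] [0.8 0.9 3.3] 21.9
0.3 [ 0.51  -0.254  0.127] [0.1 0.2 2.4] 22.7
0.15 [ 0.51  -0.249  0.152] [0.2 0.1 3.1] 23.5
0.05 [ 0.511 -0.243  0.169] [-1.1  0.1  3.6] 24.1
0 [ 0.511 -0.24   0.177] [-0.3 -0.6  2.3] 24.5
[-0.7  0.5 -1. ]
pad [ 0.51083272 -0.23193425  0.17124907]
[ 0.99942386 -0.03394034  0.65922606  0.13541898]
28.175
```

View pics/p6.png

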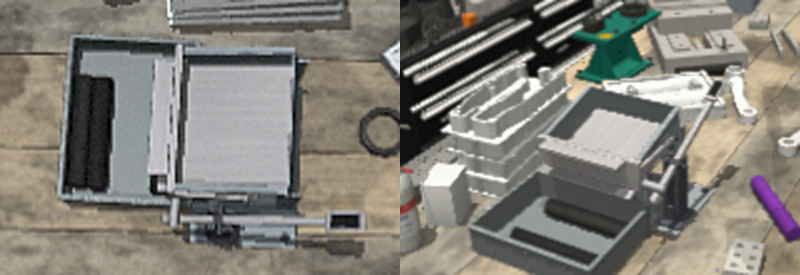

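```bash
python3 - <<'E'
from h import *
im,P,T=cloud("scene")
c=np.zeros(P.shape[:2],np.uint8); reg=(P[...,0]>.55)&(P[...,0]<.78)&(P[...,1]>-.05)&(P[...,1]<.13)&(P[...,2]>.012)&(P[...,2]<.075)&(im.max(-1)<62)
n,L,st,ce=cv2.connectedComponentsWithStats(reg.astype(np.uint8))
for i in range(1,n):
    if st[i,4]>40: p=P[L==i]; print(st[i],p.min(0).round(3),p.max(0).round(3),np.median(p,0).round(3))
z=np.load("top4.npz"); im,P=z["im"],z["P"]
m=(im.max(-1)<62)&(P[...,0]>.55)&(P[...,0]<.78)&(P[...,1]>-.05)&(P[...,1]<.13)&(P[...,2]>.012)&(P[...,2]<.075)
n,L,st,ce=cv2.connectedComponentsWithStats(m.astype(np.uint8))
for i in range(1,n):
    if st[i,4]>10: p=P[L==i]; print("top",st[i],p.min(0).round(3),p.max(0).round(3),np.median(p,0).round(3))
E
```

```text
[193 214  41  18 250] [ 0.569 -0.012  0.012] [0.721 0.017 0.036] [0.652 0.008 0.027]
[176 228  42  17 212] [0.573 0.08  0.024] [0.725 0.104 0.034] [0.647 0.094 0.03 ]
top [210 120  40   6 126] [ 0.77  -0.014  0.012] [0.777 0.127 0.051] [0.773 0.059 0.031]
top [207 126  18  56 735] [0.565 0.073 0.012] [0.759 0.13  0.043] [0.649 0.103 0.029]
top [240 175   7   8  27] [ 0.561 -0.008  0.02 ] [0.586 0.013 0.034] [0.572 0.009 0.028]
```

```bash
python3 -c "
from plant import *
print(observe()['time_s'],job_done())"
```

```text
the job is handed in; nothing more can be done
28.225 None
```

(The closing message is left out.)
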